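# Nudge the slide carrier onto its locating pins

### The arm

A 7-joint arm with a two-finger parallel gripper is mounted at the origin on the work surface. World frame = base frame: x ahead of the robot, y to its left, z up, the work surface at z = 0. Lengths are in m, angles in rad, forces in N, time in s.
With the tool pointing down it reaches from about 0.35 to 0.9 m from the base axis. Payload 8.1 kg.
Tool frame: the origin (TCP) lies between the finger pads; the fingertips stand manip.tip_reach ahead of it and the grasp point (between the pads) lies 6 mm ahead of it (manip.tip_reach is the distance from the TCP to the fingertips, in m); z points along the fingers, y is the line along which they close (so a half turn about z gives the same grasp; the last joint's range is limited). The gripper opens to 92 mm and grips with 3 to 60 N. Pads are 19 mm wide; open, the fingers measure 130 mm over their backs; the gripper's body (75 mm by 190 mm) begins 47 mm behind the grasp point.
Start: joints at [-1.42, 0.434, 0.025, 1.573, -0.012, 1.134, -0.075], TCP at [0.157, 0.605, 0.252] pointing down, gripper open.
Joint ranges: [-2.62, 2.62], [-0.44, 2.09], [-1.27, 1.32], [0.08, 2.57], [-1.32, 4.46], [0.12, 2], [-2.74, 2.74]. Speed limits (rad/s): [2.22, 2.22, 3.01, 3.01, 3.14, 3.14, 3.14].

### API

Orientations are given as a unit quaternion [w, x, y, z].
In Python, from rig import manip gives the robot as it stands. The module is installed in compiled form; this text tells all that it offers.
- The arm moves only by the shell command python3 -m jog 'ROWS' [FORCE]. ROWS is JSON, a list of rows, each a list of 3 entries, a list of its own where there are three numbers: the shift along the tool's x, y, z in mm, then the turn, a rotation vector about the tool's x, y, z in degrees, then the opening, from 0 (shut) to 1 (fully open). In form: [[[dx, dy, dz], [wx, wy, wz], fingers], ...]. A call has 1 to 8 rows; each row shifts and turns the commanded pose from where the row before left it, along the tool's axes as they then stand; what a row does not reach is not made up. A row lasts 1/8 s, in which the tool goes at most 62.5 mm and 10.7 degrees, less where a joint would pass 70% of its speed; a pose out of reach is approached as far as the arm can. A call is refused whole if a number of a shift passes 62.5 or a number of a turn 10.7, either way. A call with a gripper value outside its range is refused whole. The fingers move at their own pace and stop on an object; FORCE is the grip in N (left out, the last holds). Time passes only in rows, so rows that do not move let the fingers close. It gives the time, the measured TCP pose, the force, the opening and the grip force at its end, in the units of the state.
- manip.state(): the state, without advancing time (a new reading comes with each control period).
- manip.read_camera(name): name is "side" or "top"; returns the picture (480x640x3 uint8, red, green, blue); there is no depth.
- manip.camera_params(name): a dict with "K" (3x3 intrinsics, pixels), "world_from_camera" (4x4, takes a point from camera to world coordinates). Camera axes: x right, y up, looking along -z (the intrinsics and any distortion apply to the point x, -y, -z); pixel columns grow to the right and rows downward; lengths in m; the calibration is good to about 2 mm. A picture is of the moment at which its call begins. camera_params takes no time and is no camera call.
- manip.finish_job(): hands the job in; it is judged then, once.
Trained networks look in the newest picture that a camera, given by its name, has taken for a name from the list of things; names that differ only in an ending like _2 or _b are one class to them, and where a whole thing is asked for, a point or a joint stands for the part that bears it (a point fixed in the world has none). Each returns a list of dicts, best first, with "conf" (0 to 1); they miss things now and then, are a little off and sometimes report something else, mostly with a low value. They report only what shows in the picture. A call takes as long as a camera call. They do not tell look-alikes from the thing itself.
- manip.cut_out(camera, query): "pixels" (480x640 bool, what is visible of it) and "extent" ([left, top, right, bottom] in pixels, round what is visible of it).
The state is a dict: "time": time; "joint_pos": joint angles; "joint_vel": joint speeds; "joint_torque": joint torques, N m; "tcp_pos": TCP position; "ee_rot": TCP orientation; "wrist_force": force on the tool from outside, world axes, zero at the start; "ft_torque": the same for the moment, N m; "width": finger opening in m; "gripper_force": force on a finger pad.
Only numpy, scipy, OpenCV 4.12 (cv2) and the standard library are available. Lean on these libraries where they do the work, as an engineer would, in place of code of your own. Each camera call takes 0.05 s, during which the arm holds its last target. There are 200 camera calls.

### The job

The aluminium slide carrier plate lies askew on the black ledge of the loading bed. With the fingertips only, push it sideways across the ledge, towards the two upright pins, until it slides off and both of its holes drop over the pins, so that it lies flat and fully down on the grey deck. Do not lift, tip up or carry the plate, leave the other things standing where they are, and finish clear of everything.

Things in the scene. Friction and masses are not known exactly. Their poses are not given: they have to be found in the camera images.
- loading_bed: fixed bed, 270 mm (x) by 305 mm (y), x axis within 0.25 rad of world x. Origin on the table, midway between the pins. Grey deck: top 12 mm above the table, y = -90 to +50 mm; black ledge: top 20.5 mm above the table, y = +50 to +215 mm. The plate travels towards the bed's -y; seated, it has the bed's yaw and its origin at x = 0, y = -10, z = 12 mm in the bed frame
- pin_a (a point): foot, at deck height, of the locating pin at x = -50 mm, y = 0 on the bed (nearer the robot). Brass, 12 mm diameter, 8 mm high, tapered nose 5 mm across at the top, 0.5 mm below ledge level: the plate slides over the noses, and a hole within about 4 mm of its pin drops and centres itself
- pin_b (a point): foot of the other, identical pin, at x = +50 mm, y = 0 on the bed
- carrier_plate: loose aluminium plate, 150 mm (x) by 110 mm (y) by 8 mm thick, 0.25 to 0.5 kg, flat on the ledge, yaw within 0.25 rad of the bed's, up to 20 mm off the bed's centre line in x. Origin: centre of its underside. Two glass slides lie flush in its top; a lip stands along its trailing (+y) edge
- lip (a point): middle of the lip's outer face, at plate x = 0, y = +55, z = 17 mm. The lip is 130 mm long (x), 6 mm thick, 18 mm high above the plate's top (26 mm above its underside); its outer face is flush with the plate's +y edge. This is the face to push; it still rises 17 mm above ledge level when the plate is seated
- hole_a (a point): centre, at the underside, of the plate's round through hole, 14 mm diameter, at plate x = -50, y = +10 mm; belongs on pin_a
- hole_b (a point): centre, at the underside, of the plate's slotted through hole, 18 mm (x) by 14 mm (y), at plate x = +50, y = +10 mm; belongs on pin_b
- oil_bottle: small brown dropper bottle, 24 mm across, 55 mm tall, on the bed's grey deck beside the +x pin; origin: centre of its underside
- lens_can: small black round lens canister, 30 mm across, 42 mm tall, on the bed's grey deck beside the -x pin; origin: centre of its underside
- slide_tray: white open tray with compartments, 90 x 130 x 30 mm, on the table left of the bed; origin: centre of its underside
- specimen_jar: clear lidded jar, 56 mm across, 65 mm tall, on the table right of the bed; origin: centre of its underside
- stain_bottle: brown bottle, 52 mm across, 100 mm tall, on the table right of the bed; origin: centre of its underside
- beaker: glass beaker, 60 mm across, 75 mm tall, on the table left of the bed; origin: centre of its underside
- slide_box: closed grey box, 90 x 110 x 35 mm, on the table left of the bed; origin: centre of its underside
Things that resemble listed ones, but are neither listed nor needed, are in the scene too. Leave any pink or yellow look-alike of the carrier_plate alone.

How it is judged:
By the outcome, as a careful person would: the job done as asked, in the order asked, and still so for the second after the job is handed in, with the robot touching nothing.
It also fails if it takes over 72 s, if anything falls off the work surface, if the arm or the gripper's body presses on something with over 40 N, if the wrist force passes 120 N, or if a joint passes its speed limit or range.

## Working session

There is one attempt and no reset: what is moved stays moved. The work goes in short steps, Python scripts to look and compute and a shell command to move; the robot and the scene stay as the last step left them, time stands still between calls to the robot, and variables do not carry over. Pictures are saved under pics/ and viewed, at most 10 in all, crops included, and the job is handed in when it is done.

```bash
mkdir -p pics; cat > h.py <<'E'
import numpy as np, cv2
from rig import manip
def ray(cam,u,v):
    p=manip.camera_params(cam);K=np.array(p['K']);T=np.array(p['world_from_camera'])
    d=np.linalg.solve(K,[u,v,1.0]);d=T[:3,:3]@np.array([d[0],-d[1],-d[2]]);return T[:3,3],d
def onz(cam,u,v,z):
    o,d=ray(cam,u,v);return o+d*(z-o[2])/d[2]
def proj(cam,P):
    p=manip.camera_params(cam);K=np.array(p['K']);T=np.array(p['world_from_camera'])
    q=T[:3,:3].T@(np.array(P)-T[:3,3]);r=K@np.array([q[0],-q[1],-q[2]]);return r[:2]/r[2]
def save(cam,name):
    im=manip.read_camera(cam);cv2.imwrite(f'pics/{name}.png',im[:,:,::-1]);return im
E
python3 - <<'E'
from h import *
print(manip.camera_params('top'),manip.camera_params('side'))
s=manip.state();print(s['tcp_pos'],s['ee_rot'],s['width'],manip.tip_reach,s['time'])
save('top','t0');save('side','s0')
for c in('top','side'):
  for n in('carrier_plate','loading_bed','oil_bottle','lens_can','pin_a','lip','hole_a'):
    for r in manip.cut_out(c,n)[:3]: 
      m=r['pixels'];ys,xs=np.nonzero(m);print(c,n,round(r['conf'],2),r['extent'],xs.mean().round(1) if len(xs) else 0,ys.mean().round(1) if len(xs) else 0)
print(manip.state()['time'])
E
```

```text
{'K': array([[446.78691679,   0.        , 316.50595869],
       [  0.        , 446.78691679, 231.85518141],
       [  0.        ,   0.        ,   1.        ]]), 'world_from_camera': array([[-2.44705534e-02,  9.79413027e-01, -2.00377931e-01,
         3.70435049e-01],
       [-9.99687495e-01, -2.49980557e-02, -1.02382138e-04,
        -2.23336790e-02],
       [-5.10933308e-03,  2.00312807e-01,  9.79718671e-01,
         9.50255113e-01],
       [ 0.00000000e+00,  0.00000000e+00,  0.00000000e+00,
         1.00000000e+00]])} {'K': array([[589.90738542,   0.        , 321.02703425],
       [  0.        , 589.90738542, 239.39256838],
       [  0.        ,   0.        ,   1.        ]]), 'world_from_camera': array([[ 0.7584635 ,  0.47436818, -0.44688695, -0.02465621],
       [-0.65171402,  0.55059423, -0.52164627, -0.66575923],
       [-0.00139902,  0.68689215,  0.72675802,  0.97582569],
       [ 0.        ,  0.        ,  0.        ,  1.        ]])}
[0.15686794 0.60449016 0.25093956] [-3.21071596e-05  1.26604139e-01  9.91952989e-01 -8.11293444e-04] 0.09192800567151135 0.025 0.0
top carrier_plate
[... 816 characters left out ...]
r_plate 0.69 [277.9, 207.9, 357.8, 272.3] 315.3 239.3
side carrier_plate 0.6 [239.8, 360.0, 329.1, 422.4] 284.3 390.8
side loading_bed 0.58 [246.6, 190.3, 430.2, 338.6] 341.3 268.7
side lens_can 0.69 [485.6, 308.7, 517.0, 357.8] 500.4 333.6
side lens_can 0.48 [316.8, 305.1, 330.6, 319.0] 324.1 312.3
side pin_a 0.63 [245.0, 194.6, 429.4, 339.0] 341.3 268.8
side lip 0.95 [362.9, 160.6, 427.1, 212.5] 393.0 186.0
side lip 0.71 [277.2, 209.2, 360.3, 270.9] 315.1 239.1
side lip 0.64 [240.9, 359.1, 329.3, 426.9] 284.5 390.9
side hole_a 0.63 [358.6, 161.2, 425.4, 214.8] 392.9 186.2
side hole_a 0.63 [247.0, 194.8, 431.8, 337.7] 341.4 268.8
side hole_a 0.61 [274.7, 210.1, 361.0, 272.7] 315.2 239.2
0.8
```

```bash
python3 - <<'E'
import cv2
a=cv2.imread('pics/t0.png')
cv2.imwrite('pics/t0c.png',cv2.resize(a[160:310,230:430],None,fx=4,fy=4,interpolation=cv2.INTER_CUBIC))
E
```

```text
(no output)
```

View pics/t0.png

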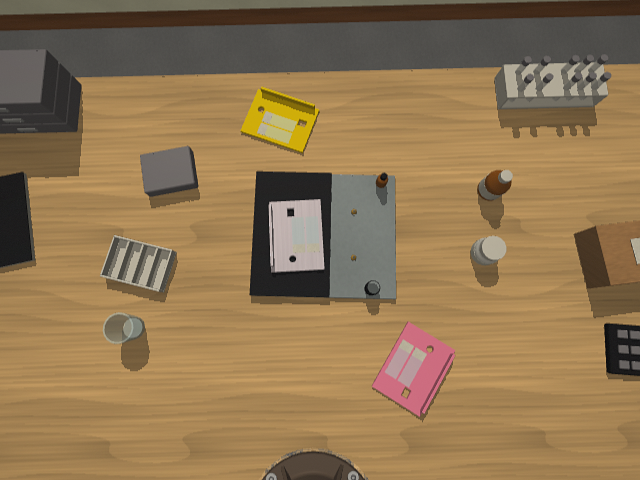

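View pics/t0c.png

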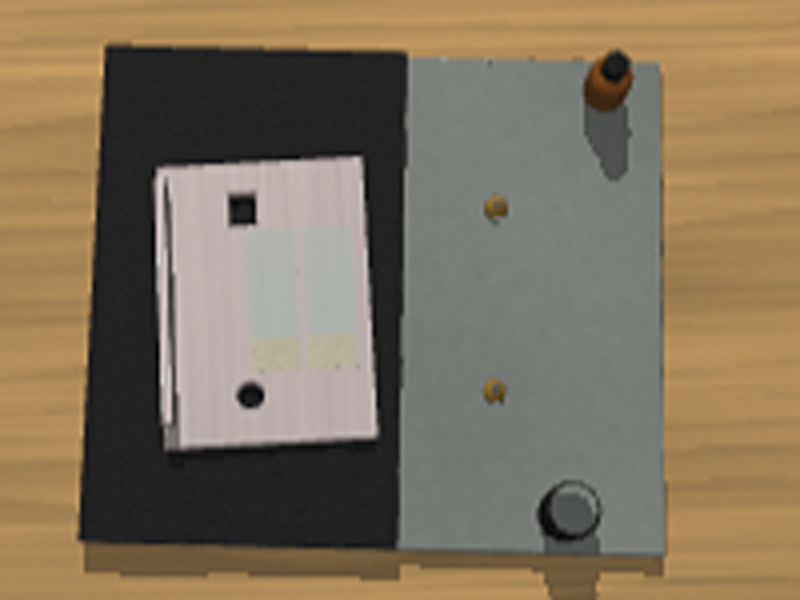

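View pics/s0.png

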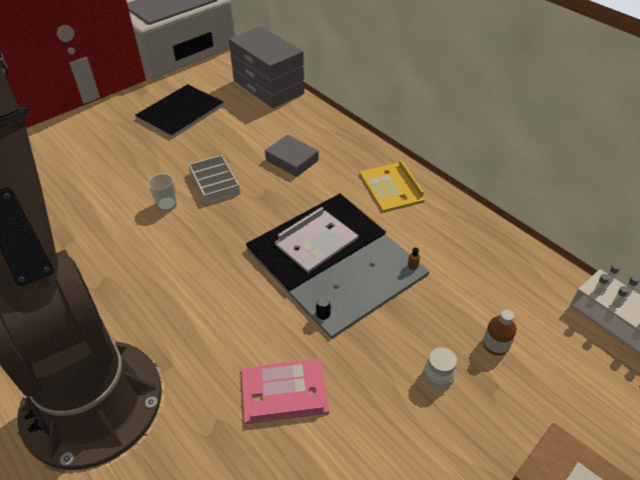

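Plate candidates in the top picture are the yellow one at (280,119), the pink one at (414,368) and the whitish-silver one lying on the black ledge at (297,235). The last one is the carrier: the close crop shows its lip on the left, the square-ish slot at (290,212) and the round hole at (292,259). The pins are at (354,212) and (353,258), the bottle at (381,180) and the can at (372,288). Next I work out the positions.

```bash
cat >> h.py <<'E'
def cen(g,u,v,f,r=6):
    y0,x0=int(v)-r,int(u)-r;w=f(g[y0:y0+2*r+1,x0:x0+2*r+1].astype(float));w=np.clip(w,0,None)
    yy,xx=np.mgrid[y0:y0+2*r+1,x0:x0+2*r+1];return (w*xx).sum()/w.sum(),(w*yy).sum()/w.sum()
def bedpose(im):
    br=lambda a:(a[...,0]-a[...,2]-15)
    pa=onz('top',*cen(im,353.5,257.5,br,5),.0175);pb=onz('top',*cen(im,354,211.5,br,5),.0175)
    return pa,pb
def bedframe(P,pa,pb):
    o=(pa+pb)[:2]/2;x=(pb-pa)[:2];x=x/np.linalg.norm(x);y=np.array([-x[1],x[0]])
    d=np.array(P)[:2]-o;return np.array([d@x,d@y])*1000
E
python3 - <<'E'
from h import *
im=cv2.imread('pics/t0.png')[:,:,::-1]
pa,pb=bedpose(im);print('pins',pa,pb,np.linalg.norm(pa-pb),'yaw',np.degrees(np.arctan2(*(pb-pa)[[1,0]])))
dk=lambda a:150-a.mean(-1)
ca,cb=cen(im,292.5,258.5,dk,5),cen(im,290.5,212.3,dk,6);print(ca,cb)
A=onz('top',*ca,.0255);B=onz('top',*cb,.0255)
print('holes',A,B,np.linalg.norm(A-B),'yaw',np.degrees(np.arctan2(*(B-A)[[1,0]])))
print('bedfr holes',bedframe(A,pa,pb),bedframe(B,pa,pb))
f=lambda x,y:((x+.5)/4-.5+230,(y+.5)/4-.5+160)
e1,e2=onz('top',*f(407,53),.0205),onz('top',*f(398,547),.0205)
print('ledge yaw',np.degrees(np.arctan2(*(e1-e2)[[1,0]])),bedframe(e1,pa,pb),bedframe(e2,pa,pb))
for n,p in dict(lead_far=(362,157),lead_near=(379,438)).items(): print(n,bedframe(onz('top',*f(*p),.0285),pa,pb))
x=(B-A)/np.linalg.norm(B-A);y=np.array([-x[1],x[0],0]);M=(A+B)/2
print('lip centre',M+y*.045,'plate origin',M-y*.01)
for n,p,z in(('can',(572,511),.054),('bottle',(616,66),.067)):print(n,bedframe(onz('top',*f(*p),z),pa,pb))
E
```

```text
pins [ 0.50536137 -0.09729162  0.0175    ] [ 0.60490487 -0.10238125  0.0175    ] 0.09967352920626142 yaw -2.9269676786299317
(np.float64(292.22805578342906), np.float64(258.4151763740771)) (np.float64(290.13273946992194), np.float64(211.95738480149566))
holes [0.50428125 0.02982088 0.0255    ] [0.60430791 0.03293199 0.0255    ] 0.10007502898564448 yaw 1.7814869205727077
bedfr holes [-57.4062246  126.89152171] [ 42.33107969 135.10623773]
ledge yaw -2.7788348369150246 [133.66725821  48.83087417] [-133.64309588   48.13976689]
lead_far [71.99871925 71.87321832]
lead_near [-78.45361493  59.31152674]
lip centre [0.55289563 0.07635469 0.0255    ] plate origin [0.55460546 0.02138127 0.0255    ]
can [-115.53109342  -37.53642861]
bottle [113.19172961 -58.40540347]
```

```bash
python3 -m jog '[[[0,0,0],[0,0,10.5],0.8],[[0,0,0],[0,0,10.5],0.8],[[0,0,0],[0,0,10.5],0.8],[[0,0,0],[0,0,10.5],0.8],[[0,0,0],[0,0,10.5],0.8],[[0,0,0],[0,0,10.5],0.8],[[0,0,0],[0,0,10.5],0.8],[[0,0,0],[0,0,0],0.8]]'
```

```text
time: 1.8
tcp_pos: [0.1567, 0.605, 0.2517]
ee_rot: [0.0, 0.694, 0.72, 0.0]
wrist_force: [0.4, -0.6, 0.3]
width: 0.0733
gripper_force: 0.0
```

```bash
python3 -m jog '[[[-46,34,0],[0,0,0],0.8],[[-46,34,0],[0,0,0],0.8],[[-46,34,0],[0,0,0],0.8],[[-46,34,0],[0,0,0],0.8],[[-46,34,0],[0,0,0],0.8],[[-46,34,0],[0,0,0],0.8],[[-46,34,0],[0,0,0],0.8],[[-46,34,0],[0,0,0],0.8]]' && python3 -m jog '[[[-46,34,20],[0,0,0],0.8],[[-46,34,20],[0,0,0],0.8],[[-46,34,20],[0,0,0],0.8],[[0,0,30],[0,0,0],0.8],[[0,0,30],[0,0,0],0.8],[[0,0,0],[0,0,0],0.8]]'
```

```text
time: 2.8
tcp_pos: [0.4424, 0.245, 0.2521]
ee_rot: [0.0, 0.693, 0.721, 0.0]
wrist_force: [-0.1, 1.0, -0.6]
width: 0.0732
gripper_force: 0.0
time: 3.55
tcp_pos: [0.5466, 0.1117, 0.1301]
ee_rot: [-0.001, 0.694, 0.72, -0.002]
wrist_force: [-0.5, 0.2, 0.0]
width: 0.0735
gripper_force: 0.0
```

```bash
python3 -m jog '[[[0,3,30],[0,0,0],0.8],[[0,3,30],[0,0,0],0.8],[[0,0,18],[0,0,0],0.8],[[0,0,0],[0,0,0],0.8]]'; python3 - <<'E'
from h import *
im=save('side','s1');cv2.imwrite('pics/s1c.png',cv2.resize(im[150:350,200:460,::-1],None,fx=3,fy=3,interpolation=cv2.INTER_CUBIC))
E
```

```text
time: 4.05
tcp_pos: [0.5536, 0.1123, 0.0536]
ee_rot: [-0.0, 0.694, 0.719, -0.0]
wrist_force: [0.2, 0.7, 0.7]
width: 0.0733
gripper_force: 0.0
```

View pics/s1c.png

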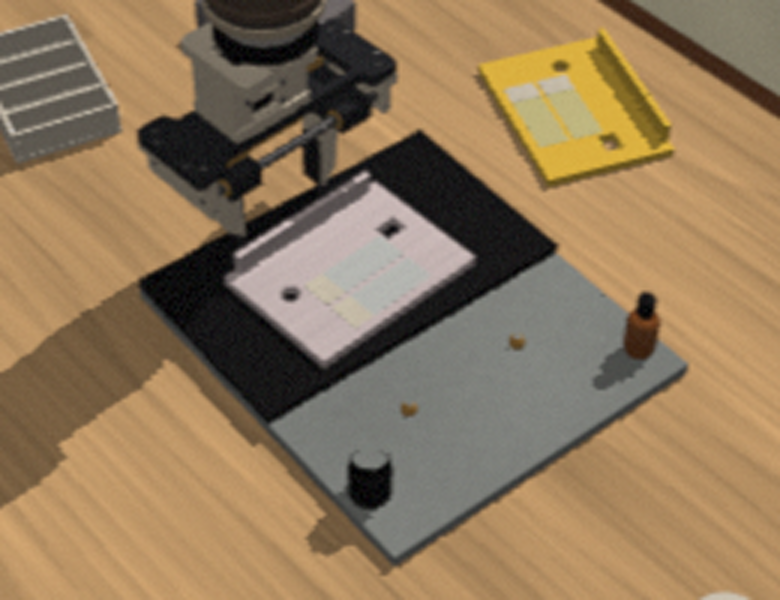

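The picture shows both fingertips behind the lip, near (235,225) and (320,180) in the crop, and clear of it. I now close the gap.

```bash
python3 -m jog '[[[-10,0,2],[0,0,0],0.8],[[-8,0,0],[0,0,0],0.8],[[-4,0,0],[0,0,0],0.8],[[-2,0,0],[0,0,0],0.8],[[-2,0,0],[0,0,0],0.8],[[-2,0,0],[0,0,0],0.8],[[-1,0,0],[0,0,0],0.8],[[0,0,0],[0,0,0],0.8]]'; python3 -c "
from h import *
im=save('top','t1')
print(manip.state()['ft_torque'])"
```

```text
time: 5.1
tcp_pos: [0.5554, 0.0841, 0.052]
ee_rot: [-0.0, 0.695, 0.719, 0.001]
wrist_force: [0.8, 5.4, 4.5]
width: 0.0737
gripper_force: 2.6
[0.9284243  0.03938871 0.01375277]
```

```bash
python3 -m jog '[[[-5,0.1,0],[0,0,0.6],0.8],[[-5,0.1,0],[0,0,0.6],0.8],[[-5,0.2,0],[0,0,0.6],0.8],[[-5,0.3,0],[0,0,0.6],0.8],[[-5,0.4,0],[0,0,0.6],0.8],[[-5,0.4,0],[0,0,0.6],0.8],[[-5,0.5,0],[0,0,0.6],0.8],[[-5,0.5,0],[0,0,0.6],0.8]]'; cat >> h.py <<'E'
def report(name):
    im=save('top',name);cv2.imwrite(f'pics/{name}c.png',cv2.resize(im[160:310,230:430,::-1],None,fx=4,fy=4,interpolation=cv2.INTER_CUBIC));return im
PA=np.array([0.50536,-0.09729,.0175]);PB=np.array([0.60490,-0.10238,.0175])
def tcpbed():
    s=manip.state();q=s['ee_rot'];print('tcp bed',bedframe(s['tcp_pos'],PA,PB),'yaw rel',2*np.degrees(np.arctan2(q[2],q[1]))-90+2.85)
E
python3 -c "
from h import *
report('t2');tcpbed()"
```

```text
time: 6.15
tcp_pos: [0.5576, 0.0434, 0.0519]
ee_rot: [-0.0, 0.725, 0.689, 0.0]
wrist_force: [1.2, 5.6, 4.5]
width: 0.0736
gripper_force: 2.8
tcp bed [ -4.77828514 142.14641604] yaw rel -0.08939704983699803
```

View pics/t2c.png

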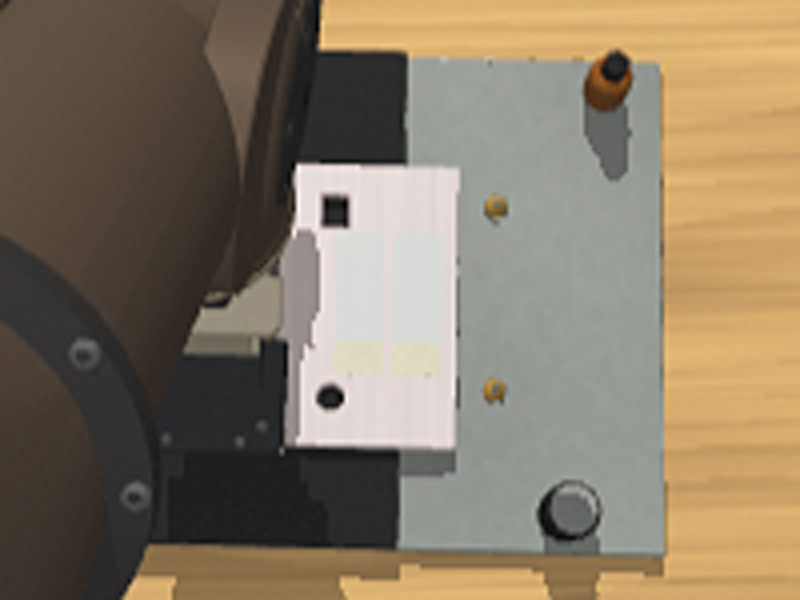

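The plate has followed the fingers. The slot is at crop (335,210), the hole at (330,397) and the pins at (496,207) and (494,391).

```bash
cat >> h.py <<'E'
def holes(im,ga,gb,z=.0255):
    dk=lambda a:150-a.mean(-1)
    f=lambda x,y:((x+.5)/4-.5+230,(y+.5)/4-.5+160)
    A=bedframe(onz('top',*cen(im,*np.round(f(*ga)),dk,5),z),PA,PB);B=bedframe(onz('top',*cen(im,*np.round(f(*gb)),dk,5),z),PA,PB)
    print('A',A,'B',B,'yaw',np.degrees(np.arctan2(B[1]-A[1],B[0]-A[0])))
E
python3 -c "
from h import *
holes(cv2.imread('pics/t2.png')[:,:,::-1],(330,397),(335,210))"
```

```text
A [-57.320782    85.22410982] B [42.5815663  85.34442978] yaw 0.06900560647328681
```

```bash
python3 -m jog '[[[-5,0.6,0],[0,0,0],0.8],[[-5,0.6,0],[0,0,0],0.8],[[-5,0.6,0],[0,0,0],0.8],[[-5,0.6,0],[0,0,0],0.8],[[-5,0.6,0],[0,0,0],0.8],[[-5,0.6,0],[0,0,0],0.8],[[-5,0.6,0],[0,0,0],0.8],[[-5,0.6,0],[0,0,0],0.8]]'; python3 -c "
from h import *
im=report('t3');tcpbed()
holes(im,(425,393),(428,205))"
```

```text
time: 7.2
tcp_pos: [0.5601, 0.0027, 0.0517]
ee_rot: [-0.0, 0.724, 0.689, -0.0]
wrist_force: [-0.3, 3.9, 3.7]
width: 0.0735
gripper_force: 2.2
tcp bed [ -0.14718791 101.65008007] yaw rel -0.04591586949221371
A [-52.72949829  43.1814607 ] B [47.98996135 42.59460435] yaw -0.3338382866477776
```

View pics/t3c.png

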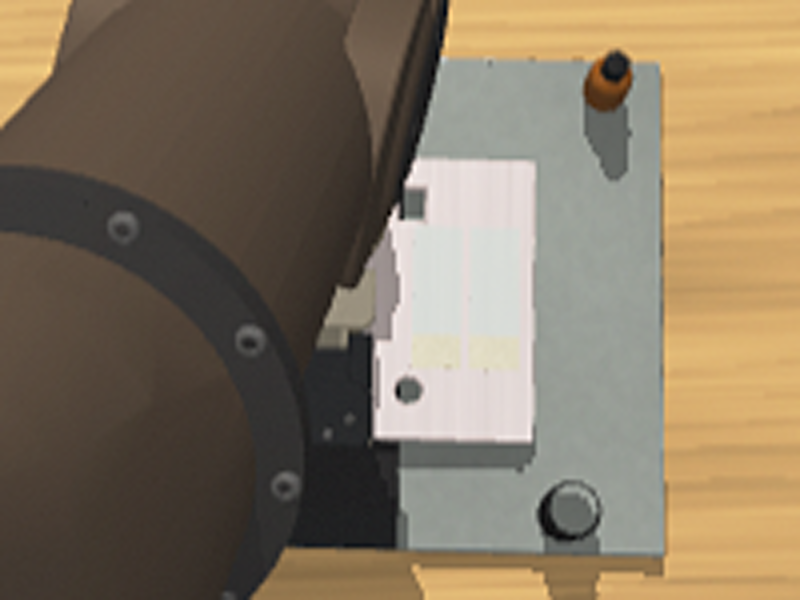

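The plate is square to the bed and lies over the pin noses, with the round hole at crop (408,390). About 45 mm of travel and 2.7 mm of lateral shift remain.

```bash
python3 -m jog '[[[-4,0.35,0],[0,0,0],0.8],[[-4,0.35,0],[0,0,0],0.8],[[-4,0.35,0],[0,0,0],0.8],[[-4,0.35,0],[0,0,0],0.8],[[-4,0.35,0],[0,0,0],0.8],[[-4,0.35,0],[0,0,0],0.8],[[-4,0.35,0],[0,0,0],0.8],[[-4,0.3,0],[0,0,0],0.8]]'; python3 -c "
from h import *
im=report('t4');tcpbed()
f=lambda x,y:((x+.5)/4-.5+230,(y+.5)/4-.5+160)
im=save('side','s4');cv2.imwrite('pics/s4c.png',cv2.resize(im[170:350,230:440,::-1],None,fx=3,fy=3,interpolation=cv2.INTER_CUBIC))
a=cv2.imread('pics/t4c.png');b=cv2.imread('pics/s4c.png');a=a[100:500,300:700]
b=b[:400,:400] if 0 else cv2.resize(b,(400,343));c=np.zeros((400,800,3),np.uint8);c[:,:400]=a;c[:343,400:]=b;cv2.imwrite('pics/c4.png',c)"
```

```text
time: 8.25
tcp_pos: [0.5612, -0.0295, 0.0516]
ee_rot: [0.0, 0.724, 0.689, -0.0]
wrist_force: [-0.1, 4.4, 1.4]
width: 0.0737
gripper_force: 1.6
tcp bed [ 2.53130931 69.67414628] yaw rel -0.044416838744817166
```

View pics/c4.png

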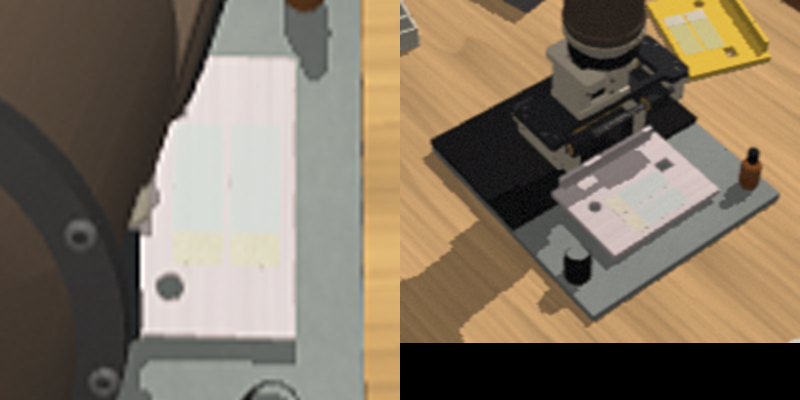

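The plate is flat, both small items are well clear and the round hole is at crop (470,387), about 12.5 mm short of its pin. I make the last push in small steps.

```bash
python3 -m jog '[[[-2,0,0],[0,0,0],0.8],[[-2,0,0],[0,0,0],0.8],[[-2,0,0],[0,0,0],0.8],[[-2,0,0],[0,0,0],0.8],[[-2,0,0],[0,0,0],0.8],[[-2,0,0],[0,0,0],0.8],[[0,0,0],[0,0,0],0.8]]'; python3 -c "
from h import *
tcpbed()
im=report('t5')
im=save('side','s5');cv2.imwrite('pics/s5c.png',cv2.resize(im[170:350,230:440,::-1],None,fx=3,fy=3,interpolation=cv2.INTER_CUBIC))
a=cv2.imread('pics/t5c.png');b=cv2.imread('pics/s5c.png');a=a[100:500,300:700]
c=np.zeros((400,800,3),np.uint8);c[:,:400]=a;c[:,400:]=b[50:450,150:550];cv2.imwrite('pics/c5.png',c)"
```

```text
time: 9.22
tcp_pos: [0.5607, -0.0418, 0.0517]
ee_rot: [0.0, 0.725, 0.689, -0.0]
wrist_force: [-0.9, -0.6, -0.7]
width: 0.0735
gripper_force: 0.0
tcp bed [ 2.5869313  58.22365715] yaw rel -0.044468904120188224
```

View pics/c5.png

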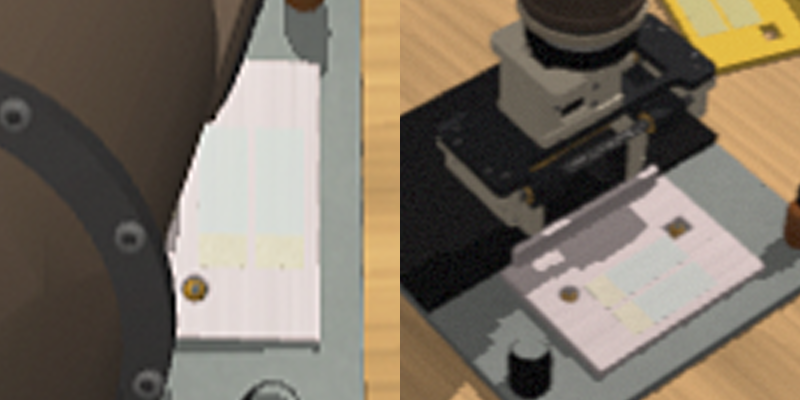

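Brass shows in both holes, at (194,289) in the top half and at (568,294) and (680,228) in the side half. The contact force has gone, so the plate appears to have dropped. I back off, rise and check.

```bash
python3 -m jog '[[[15,0,0],[0,0,0],0.8],[[15,0,0],[0,0,0],0.8],[[0,0,-50],[0,0,0],0.8],[[0,0,-60],[0,0,0],0.8],[[50,0,-60],[0,0,0],0.8],[[60,0,0],[0,0,0],0.8],[[60,0,0],[0,0,0],0.8],[[60,0,0],[0,0,0],0.8]]'; python3 -m jog '[[[60,0,0],[0,0,0],0.8],[[60,-20,0],[0,0,0],0.8],[[60,-20,0],[0,0,0],0.8],[[0,0,0],[0,0,0],0.8],[[0,0,0],[0,0,0],0.8]]'; python3 -c "
from h import *
im=report('t6')
im=save('side','s6');cv2.imwrite('pics/s6c.png',cv2.resize(im[170:350,230:440,::-1],None,fx=3,fy=3,interpolation=cv2.INTER_CUBIC))
a=cv2.imread('pics/t6c.png');b=cv2.imread('pics/s6c.png');a=a[100:500,300:700]
c=np.zeros((400,800,3),np.uint8);c[:,:400]=a;c[:,400:]=b[50:450,150:550];cv2.imwrite('pics/c6.png',c)
# predicted seated corners, in c6 coordinates of each half
o=(PA+PB)/2;x=(PB-PA)/np.linalg.norm(PB-PA);y=np.array([-x[1],x[0],0])
for px,py,h in((75,-65,.020),(-75,-65,.020),(-75,45,.020),(-65,45,.038),(65,45,.038)):
  P=o+x*px/1e3+y*py/1e3;P[2]=h
  Q=P.copy();Q[2]+=.0085
  g=lambda P:((proj('top',P)-[230,160]+.5)*4-.5-[300,100],(proj('side',P)-[230,170]+.5)*3-.5-[150,50]+[400,0])
  print(px,py,'seated',*[v.round() for v in g(P)],'unseated',*[v.round() for v in g(Q)])"
```

```text
time: 10.32
tcp_pos: [0.5724, 0.2123, 0.21]
ee_rot: [-0.0, 0.724, 0.69, 0.0]
wrist_force: [1.5, -0.6, 0.9]
width: 0.0737
gripper_force: 0.0
time: 10.95
tcp_pos: [0.5416, 0.3898, 0.2094]
ee_rot: [0.0, 0.724, 0.69, -0.0]
wrist_force: [1.5, -0.2, 0.8]
width: 0.0735
gripper_force: 0.0
75 -65 seated [316.  62.] [768. 264.] unseated [318.  58.] [769. 256.]
-75 -65 seated [317. 340.] [603. 370.] unseated [319. 338.] [603. 362.]
-75 45 seated [106. 334.] [503. 270.] unseated [107. 332.] [503. 262.]
-65 45 seated [108. 310.] [514. 246.] unseated [108. 308.] [514. 238.]
65 45 seated [113.  66.] [656. 163.] unseated [113.  62.] [657. 155.]
```

View pics/c6.png

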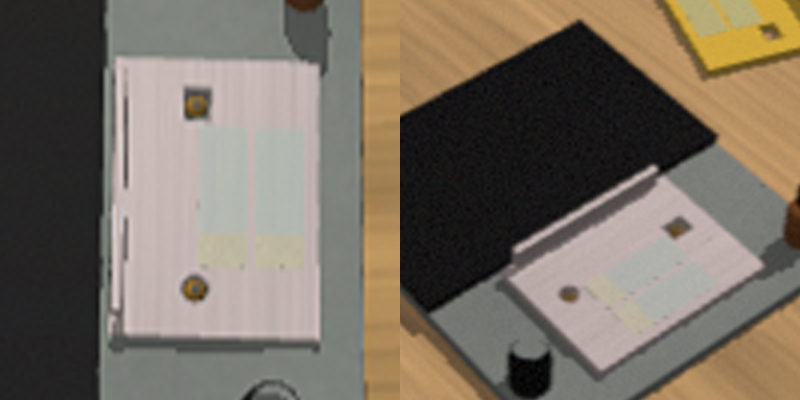

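```bash
python3 -c "
from h import *
im=cv2.imread('pics/s6.png');a=cv2.resize(im[225:325,285:418],None,fx=6,fy=6,interpolation=cv2.INTER_CUBIC)
o=(PA+PB)/2;x=(PB-PA)/np.linalg.norm(PB-PA);y=np.array([-x[1],x[0],0])
def g(px,py,h):
  P=o+x*px/1e3+y*py/1e3;P[2]=h;return tuple(int(round(v)) for v in ((proj('side',P)-[285,225]+.5)*6-.5))
for h,c in((.020,(0,160,0)),(.012,(255,0,0))):
  cv2.polylines(a,[np.array([g(75,-66,h),g(-75,-66,h),g(-75,44,h)])],False,c,1)
cv2.line(a,g(-65,44,.038),g(65,44,.038),(0,160,0),1)
cv2.imwrite('pics/s6z.png',a)"
```

```text
(no output)
```

View pics/s6z.png

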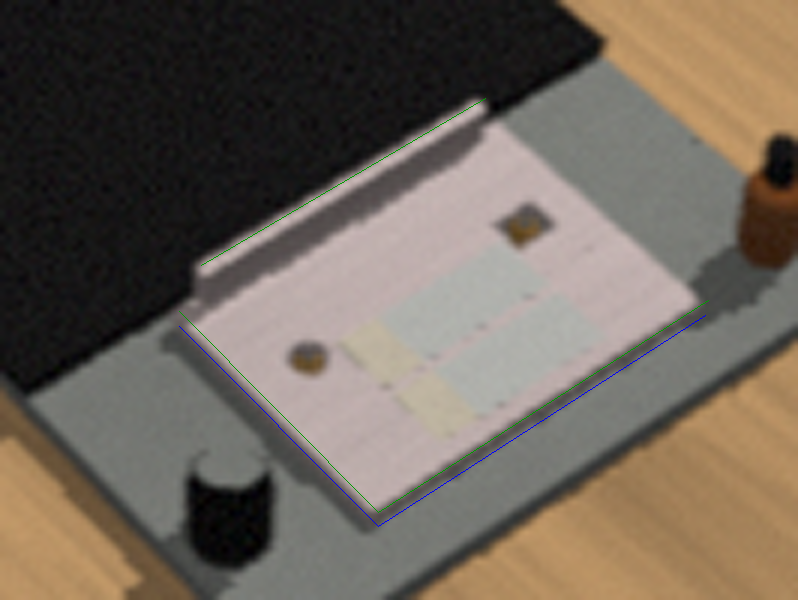

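The outline computed for the fully seated plate lies on the imaged edges: the lip from (200,265) to (485,100) and the front corner at (377,515). So the plate is down on the deck, and the can and bottle have not moved.

```bash
python3 -c "
from rig import manip
print(manip.finish_job())"
```

```text
the job is handed in; nothing more can be done
None
```

The carrier plate was pushed off the ledge and, from the camera check, sits flat on the deck with both holes over the pins. The other items are undisturbed, the arm is clear of everything, and I handed the job in at about 11 s.

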